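# Free a jammed seed jar and stand it on the shop scale

## Task

A jar of seeds has toppled in the blue stock crate and its red cap is jammed under the ledge in the crate's corner. Free it, lift it out and stand it upright on the pan of the scale, setting it down gently, ready for weighing. Leave the two standing jars undisturbed.

Things in the scene. Friction and masses are not known exactly. Their poses are not given: they have to be found in the camera images.
- jar: The jammed jar: closed, heavy like glass, 130 mm tall, about 0.2 to 0.35 kg, yellow-green seeds, white label, red cap. Body 52 mm diameter up to 94 mm, shoulder narrowing to 104 mm, cap 44 mm diameter from there to the top. Origin: centre of its flat foot; z runs along its axis to the cap. It starts leaning about 47 degrees from vertical, foot on the crate floor, cap in the crate corner under the ledge. Balance point about 60 mm above the foot
- jar_cap (a point): Centre of the flat top of the jammed jar's cap, 130 mm from its foot along the jar's axis
- crate: Blue plastic stacking crate fixed to the counter, 200 mm (its x) by 300 mm (its y), walls and floor 5 mm thick. Origin: centre of its underside. Sides 80 mm high; each corner is raised to 136 mm over 70 mm along both walls, and closed on top by a flat triangular stacking ledge, 65 mm along each wall, 5 mm thick (underside 130 mm up, its slanting free edge 46 mm from the inner corner along the diagonal). The jar leans into the +x +y corner
- crate_corner (a point): Inner corner of the crate where the jar is jammed (+x +y of the crate), at the height of the ledge's top, 136 mm above the counter. Axes as the crate's
- scale: Beige price scale fixed on the counter, about 340 mm wide, with a sloped key panel on its -x side (towards the robot) and a shallow aluminium pan on top. Origin: centre of the pan, at counter level; highest point 140 mm
- pan_mid (a point): Centre of the pan's flat floor, 112 mm above the counter. The flat floor is 230 mm along x and 290 mm along y; flared sides rise 26 mm above it and reach 31 mm further out. Axes as the scale's
- jar_b: Bystander: a jar of the same shape with brown seeds, standing at the other end of the crate. Origin: centre of its foot
- jar_c: Bystander: a jar of the same shape with pale seeds, standing at the other end of the crate. Origin: centre of its foot

How it is judged:
On the way:
1. the jar's cap is drawn out from under the corner ledge (horizontal distance between jar_cap and crate_corner above 0.07 m), for 0.1 s.
At the end, for the whole second after the job is handed in: The jar stands upright (within 0.1 rad) with its foot flat on the pan's floor (within 8 mm in height; foot's centre within 95 mm of the pan's centre along x and 125 mm along y), let go and at rest (angle between jar's own z axis and vertical below 0.1 rad and x of jar in the frame of pan_mid between -0.095 and 0.095 m and y of jar in the frame of pan_mid between -0.125 and 0.125 m and z of jar in the frame of pan_mid between -0.008 and 0.008 m and linear speed of jar below 0.02 m/s and angular speed of jar below 0.2 rad/s); the robot touches nothing.
It fails at once if the jar is banged down or pressed hard on the scale (more than 40 N between them, or its foot moving faster than 0.4 m/s within 15 mm of the pan's floor) (contact force between jar and scale above 40 N or (horizontal distance between jar and pan_mid below 0.15 m and z of jar in the frame of pan_mid between -0.02 and 0.015 m and linear speed of jar above 0.4 m/s)).
It fails at once if a standing jar is shifted by more than 30 mm or tipped by more than 0.25 rad (distance of any of jar_b, jar_c from where it was at the start of the episode above 0.03 m or angle between any of jar_b, jar_c's own z axis and vertical above 0.25 rad).
It also fails if it takes over 51 s, if anything falls off the work surface, if the arm or the gripper's body presses on something with over 40 N, if the wrist force passes 120 N, or if a joint passes its speed limit or range.

## Robot

A 6-joint arm with a two-finger parallel gripper is mounted at the origin on the work surface. World frame = base frame: x ahead of the robot, y to its left, z up, the work surface at z = 0. Lengths are in m, angles in rad, forces in N, time in s.
With the tool pointing down it reaches from about 0.375 to 0.9 m from the base axis. Payload 3.1 kg.
Tool frame: the origin (TCP) lies between the finger pads; the fingertips stand 22 mm ahead of it and the grasp point (between the pads) lies 3 mm ahead of it; z points along the fingers, y is the line along which they close (so a half turn about z gives the same grasp; the last joint's range is limited). The gripper opens to 87 mm and grips with 3 to 60 N. Pads are 19 mm wide; open, the fingers measure 117 mm over their backs; the gripper's body (75 mm by 190 mm) begins 51 mm behind the grasp point.
Start: joints at [-1.385, 0.527, 1.433, -0, 1.181, -0.178], TCP at [0.223, -0.584, 0.245] pointing down, gripper open.
Joint ranges: [-3.08, 3.08], [-0.75, 2.2], [0.22, 2.44], [-1.43, 4.57], [0, 2.65], [-2.85, 2.85]. Speed limits (rad/s): [2.79, 2.79, 3.14, 3.14, 3.14, 3.14].

## Interface

Orientations are given as a unit quaternion [x, y, z, w].
In Python, from rig import robot gives the robot as it stands.
- The arm moves only by the tool move_arm, never from a script. Its argument "series" is text: rows parted by semicolons, each of 6 numbers parted by spaces: the shift along the tool's x, y, z in mm, then the turn, a rotation vector about the tool's x, y, z in degrees. In form: dx dy dz ax ay az; .... A call has 1 to 8 rows; each row is the pose to reach, as a shift and turn from the pose commanded when the call began, along the tool's axes at that moment; what a row does not reach only later rows make up. A row lasts 1/12 s, in which the tool goes at most 41.7 mm and 7.16 degrees, less where a joint would pass 70% of its speed; a pose out of reach is approached as far as the arm can. A call with a gripper value outside its range is refused whole. "jaw" is the opening, from 0 (shut) to 1 (fully open), set as the call begins (left out, the last holds). The fingers move at their own pace and stop on an object; "newtons" is the grip in N (left out, the last holds). Time passes only in rows, so rows that repeat a pose let the fingers close. It gives the time, the measured TCP pose, the force, the opening and the grip force at its end, in the units of the state.
- robot.get_obs(): the state, without advancing time (a new reading comes with each control period).
- robot.camera(name): name is "side" or "top" or "wrist"; returns a dict with "img" (400x640x3 uint8, red, green, blue), "mtx" (3x3 intrinsics, pixels), "world_to_cam" (4x4, takes a point from world to camera coordinates). Camera axes: x right, y down, z forward; pixel columns grow to the right and rows downward; lengths in m; the calibration is good to about 2 mm. The wrist camera is an equidistant fisheye: a pixel r from the principal point sees the ray r / f radians off the axis. A picture is of the moment at which its call begins. There is no depth.
- robot.hand_in(): hands the job in; it is judged then, once.
Trained networks look in a picture, given as the dict that the camera call returned (one of the last four; its "shot" number tells which), for a name from the list of things; names that differ only in an ending like _2 or _b are one class to them, and where a whole thing is asked for, a point or a joint stands for the part that bears it (a point fixed in the world has none). Each returns a list of dicts, best first, with "p" (0 to 1); they miss things now and then, are a little off and sometimes report something else, mostly with a low value. They report only what shows in the picture. A call takes as long as a camera call.
- robot.search_frame(picture, thing): "xyz" ([x, y, z] in m, in world coordinates, good to about 4 mm: the middle of the surface that is visible of it).
- robot.tip_of(picture, thing): "xyz" ([x, y, z] in m, in world coordinates, good to about 4 mm: a listed point, or the origin of a listed thing).
The state is a dict: "time": time; "q": joint angles; "joint_velocities": joint speeds; "joint_torque": joint torques, N m; "position": TCP position; "tool_rot": TCP orientation; "ft_force": force on the tool from outside, world axes, zero at the start; "moment": the same for the moment, N m; "grip_width": finger opening in m; "grip_force": force on a finger pad.
Only numpy, scipy, OpenCV 4.12 (cv2) and the standard library are available. Lean on these libraries where they do the work, as an engineer would, in place of code of your own. Each camera call takes 0.05 s, during which the arm holds its last target. There are 200 camera calls.

## Working session

There is one attempt and no reset: what is moved stays moved. The work goes in short steps, Python scripts to look and compute and a tool call to move; the robot and the scene stay as the last step left them, time stands still between calls to the robot, and variables do not carry over. Pictures are saved under pics/ and viewed, at most 10 in all, crops included, and the job is handed in when it is done.

Besides the shell and the picture viewer there is one more tool, called as a command line: name --argument value ..., lists and objects as JSON in quotes. move_arm: Moves the arm, as the interface text tells. Its arguments: {"type":"object","properties":{"series":{"type":"string"},"jaw":{"type":"number"},"newtons":{"type":"number"}},"required":["series"]}

```bash
mkdir -p pics; ls
python3 - <<'E'
from rig import robot
import cv2,numpy as np
o=robot.get_obs();print(o['position'],o['tool_rot'],o['q'])
for c in['top','side']:
    p=robot.camera(c);cv2.imwrite(f'pics/{c}0.png',p['img'][:,:,::-1])
    print(c,np.round(p['mtx'],1).tolist(),np.round(p['world_to_cam'],3).tolist())
    for t in['jar','jar_cap','crate','crate_corner','pan_mid','jar_b','scale']:
        print(t,[(np.round(d['xyz'],3).tolist(),round(d['p'],2)) for d in robot.tip_of(p,t)])
E
```

```text
pics
[ 0.22287248 -0.58316619  0.24356715] [ 9.83410158e-01  1.81392525e-01 -1.20549995e-05 -1.10108223e-03] [-1.38449003e+00  5.28470325e-01  1.43390825e+00 -1.67679541e-05
  1.18141632e+00 -1.78492105e-01]
top [[477.3, 0.0, 324.3], [0.0, 477.3, 200.4], [0.0, 0.0, 1.0]] [[-0.012, -1.0, -0.029, 0.044], [-0.999, 0.014, -0.046, 0.533], [0.047, 0.028, -0.999, 1.133], [0.0, 0.0, 0.0, 1.0]]
jar [([0.547, 0.15, 0.008], 0.89), ([0.531, 0.306, 0.024], 0.74)]
jar_cap [([0.6, 0.371, 0.108], 0.89)]
crate [([0.518, 0.245, -0.002], 0.61)]
crate_corner [([0.625, 0.384, 0.134], 0.73), ([0.522, 0.248, -0.002], 0.72), ([0.598, 0.371, 0.11], 0.69)]
pan_mid [([0.485, -0.251, 0.117], 0.89)]
jar_b [([0.547, 0.15, 0.008], 0.89), ([0.531, 0.306, 0.024], 0.74)]
scale [([0.485, -0.252, 0.002], 0.89), ([0.597, 0.37, 0.107], 0.6)]
side [[437.4, 0.0, 331.0], [0.0, 437.4, 203.4], [0.0, 0.0, 1.0]] [[-0.935, 0.354, 0.019, 0.494], [0.25, 0.695, -0.674, -0.084], [-0.252, -0.625, -0.738, 1.2], [0.0, 0.0, 0.0, 1.0]]
jar [([0.529, 0.307, 0.026], 0.59), ([0.551, 0.148, 0.009], 0.58), ([0.482, 0.153, 0.01], 0.57)]
jar_cap [([0.487, -0.254, 0.001], 0.25)]
crate [([0.524, 0.246, -0.002], 0.9)]
crate_corner [([0.619, 0.386, 0.133], 0.58)]
pan_mid []
jar_b [([0.529, 0.307, 0.026], 0.59), ([0.551, 0.148, 0.009], 0.58), ([0.482, 0.153, 0.01], 0.57)]
scale [([0.489, -0.252, 0.001], 0.9), ([0.486, -0.252, 0.107], 0.25)]
```

View pics/top0.png

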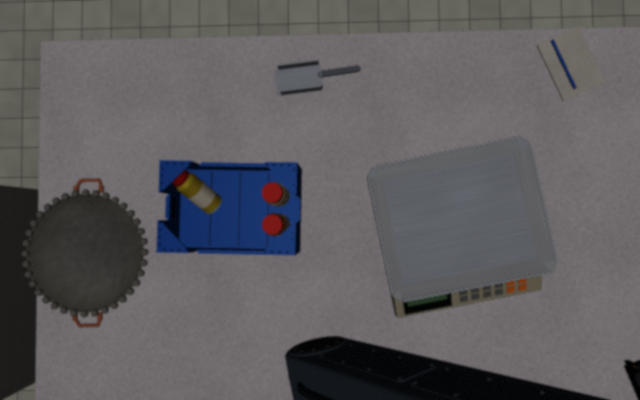

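View pics/side0.png

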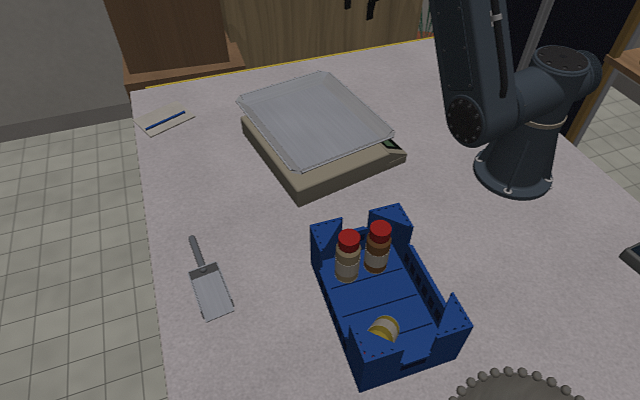

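The top view shows the toppled jar with its cap at about (181,180) and foot at about (213,205) px. The two red caps of the standing jars are at (273,192) and (273,224), and the pan centre is near (460,222), turned by about 12°. The side view confirms that the crate's raised corner hides the cap. I'll grasp the jar across its axis, 60 mm up, with the tool tilted 20° away from the corner.

```bash
cat > h.py <<'E'
from rig import robot
import numpy as np
from scipy.spatial.transform import Rotation as R
def rot(az,tilt):
    # tool z = tilt deg from down towards azimuth az; tool x in the same vertical plane
    return R.from_euler('z',az,degrees=True)*R.from_euler('y',-tilt,degrees=True)*R.from_euler('x',180,degrees=True)
def rel(p,r,base=None):
    o=robot.get_obs()
    p0,r0=(o['position'],R.from_quat(o['tool_rot'])) if base is None else base
    print(np.round(r0.inv().apply(np.array(p)-p0)*1000,1),np.round((r0.inv()*r).as_rotvec(degrees=True),1))
    return np.array(p),r
def jar(foot,az,lean):
    h=np.array([np.cos(np.radians(az)),np.sin(np.radians(az)),0])
    u=np.sin(np.radians(lean))*h+np.cos(np.radians(lean))*np.array([0,0,1]);return np.array(foot),h,u
def grasp(foot,az,lean,s,tilt,back=0):
    f,h,u=jar(foot,az,lean);r=rot(az,tilt)
    return f+s*u-(0.003+back)*r.as_matrix()[:,2],r
E
python3 - <<'E'
from h import *
r=rot(42.7,20);print(r.as_matrix().round(2))
p,r=grasp([.53,.306,.024],42.7,47,.06,20,.15)
print(p);b=rel([.36,-.3,.33],rot(30,0));b=rel(p,rot(42.7,20),b)
E
```

```text
[[ 0.69  0.68  0.25]
 [ 0.64 -0.73  0.23]
 [ 0.34  0.   -0.94]]
[0.52379154 0.300271   0.20869287]
[ 229.2 -216.3  -85.4] [ 0.  -0.  -9.1]
[ 442.  -438.   121.3] [  2.2  19.9 -12.6]
```

move_arm --series "229 -216 -85 0 0 -9; 229 -216 -85 0 0 -9; 229 -216 -85 0 0 -9; 229 -216 -85 0 0 -9; 229 -216 -85 0 0 -9; 229 -216 -85 0 0 -9; 229 -216 -85 0 0 -9; 229 -216 -85 0 0 -9" --jaw 0.86 --newtons 30

```text
time: 1.47
position: [0.3605, -0.2977, 0.3305]
tool_rot: [0.966, 0.258, 0.0, 0.0]
ft_force: [0.0, 0.3, 0.5]
grip_width: 0.0752
grip_force: 0.0
```

move_arm --series "442 -438 60 2 20 -13; 442 -438 60 2 20 -13; 442 -438 60 2 20 -13; 442 -438 60 2 20 -13; 442 -438 60 2 20 -13; 442 -438 60 2 20 -13; 442 -438 60 2 20 -13; 442 -438 60 2 20 -13"

```text
time: 2.13
position: [0.4479, 0.0212, 0.2978]
tool_rot: [0.916, 0.361, 0.163, -0.061]
ft_force: [-0.0, -0.5, 0.8]
grip_width: 0.0747
grip_force: 0.0
```

Run:
```python
from h import *
p,r=grasp([.53,.306,.024],42.7,47,.06,20,.15)
o=robot.get_obs();print(o['time'],o['position'],o['q'])
rel(p,r)
```

```text
2.1333 [0.44792484 0.02119581 0.29782977] [-0.41434162  0.13219257  1.95642901  0.39731137  0.94241215  0.18849997]
[ 200.4 -153.3  167.2] [ 0.3 -0.1  0.3]
```

move_arm --series "200 -153 167 0 0 0; 200 -153 167 0 0 0; 200 -153 167 0 0 0; 200 -153 167 0 0 0; 200 -153 167 0 0 0; 200 -153 167 0 0 0; 200 -153 167 0 0 0; 200 -153 167 0 0 0"

```text
time: 2.8
position: [0.5234, 0.303, 0.2071]
tool_rot: [0.915, 0.363, 0.163, -0.062]
ft_force: [0.2, 0.7, 0.2]
grip_width: 0.0748
grip_force: 0.0
```

Run:
```python
from h import *
import cv2
o=robot.get_obs();print(o['time'],o['position'],o['q'])
p=robot.camera('wrist');cv2.imwrite('pics/w1.png',p['img'][:,:,::-1])
for t in['jar','jar_cap','crate_corner']:
    print(t,[(np.round(d['xyz'],3).tolist(),round(d['p'],2)) for d in robot.tip_of(p,t)])
# project expected jar axis points
f,h,u=jar([.53,.306,.024],42.7,47)
n=np.array([-h[1],h[0],0])
for q in [f,f+.13*u,f+.06*u+.026*n,f+.06*u-.026*n]:
    c=(p['world_to_cam']@np.r_[q,1])[:3];th=np.arctan2(np.hypot(*c[:2]),c[2]);d=c[:2]/np.hypot(*c[:2])
    print((p['mtx'][:2,2]+p['mtx'][0,0]*th*d).round(0))
rel(*grasp([.53,.306,.024],42.7,47,.06,20,0))
```

```text
2.8 [0.5234334  0.30301428 0.20714806] [0.26421953 0.45308591 1.77441896 0.27617772 0.61825413 0.87781086]
jar [([0.528, 0.303, 0.021], 0.85)]
jar_cap []
crate_corner [([0.618, 0.39, 0.135], 0.67)]
[320. 239.]
[321. 133.]
[294. 197.]
[347. 197.]
[  2.5  -1.4 150.6] [ 0.2 -0.   0.4]
```

View pics/w1.png

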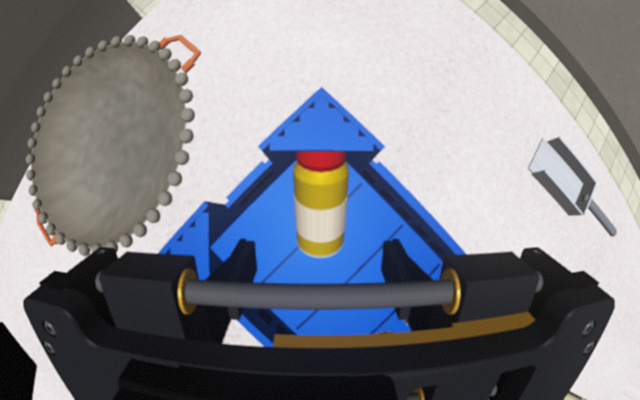

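The wrist view shows the jar upright in the frame. Its foot is near (320,255), its edges are at 294 and 347, and the cap goes under the ledge at (320,155). This matches the predicted pose, so I'm descending.

move_arm --series "2 -1 30 0 0 0; 2 -1 60 0 0 0; 2 -1 85 0 0 0; 2 -1 105 0 0 0; 2 -1 120 0 0 0; 2 -1 132 0 0 0; 2 -1 142 0 0 0; 2 -1 150 0 0 0"

```text
time: 3.67
position: [0.5656, 0.3324, 0.0699]
tool_rot: [0.916, 0.361, 0.166, -0.06]
ft_force: [8.3, -13.6, 7.3]
grip_width: 0.075
grip_force: 0.0
```

move_arm --series "0 0 0 0 0 0; 0 0 0 0 0 0; 0 0 0 0 0 0; 0 0 0 0 0 0; 0 0 0 0 0 0; 0 0 0 0 0 0; 0 0 0 0 0 0; 0 0 0 0 0 0" --jaw 0.3 --newtons 35

```text
time: 4.33
position: [0.5653, 0.3316, 0.069]
tool_rot: [0.916, 0.362, 0.165, -0.059]
ft_force: [7.9, -8.8, -4.7]
grip_width: 0.0518
grip_force: 35.0
```

Run:
```python
from h import *
o=robot.get_obs();print(o['time'],o['position'],o['q'],o['moment'])
P=o['position'];r=R.from_quat(o['tool_rot']);h=np.array([.735,.678,0])
rel(P-h*.07+[0,0,.003],r)
rel(P-h*.0+[0,0,.1],r)
```

```text
4.3333 [0.56530716 0.33162067 0.06900315] [0.29795032 0.73085772 1.73497784 0.39255331 0.37836453 0.77217797] [-1.40771642  0.16116812  0.36987397]
[-64.7  -0.3 -27. ] [0. 0. 0.]
[ 34.5   1.1 -93.9] [0. 0. 0.]
```

Gripped at 51.8 mm. There is a light side contact of about 13 N with the corner wall, so I'm drawing the jar straight back out of the corner.

move_arm --series "-7 0 -6 0 0 0; -16 0 -10 0 0 0; -26 0 -14 0 0 0; -36 0 -18 0 0 0; -46 0 -22 0 0 0; -56 0 -25 0 0 0; -65 0 -29 0 0 0; -65 0 -29 0 0 0"

```text
time: 5.0
position: [0.5078, 0.2844, 0.0732]
tool_rot: [0.917, 0.36, 0.161, -0.062]
ft_force: [-0.9, 0.4, -4.1]
grip_width: 0.0516
grip_force: 34.4
```

Run:
```python
from h import *
import cv2
o=robot.get_obs();print(o['time'],o['position'],o['ft_force'],o['grip_width'])
p=robot.camera('wrist');cv2.imwrite('pics/w2.png',p['img'][:,:,::-1])
for t in['jar','jar_cap']:
    print(t,[(np.round(d['xyz'],3).tolist(),round(d['p'],2)) for d in robot.tip_of(p,t)])
P=o['position'];r=R.from_quat(o['tool_rot'])
rel(P+[0,0,.2],r)
```

```text
5.0 [0.50784499 0.28440833 0.07324028] [-0.85939557  0.41022649 -4.12650852] 0.05157050313994687
jar [([0.474, 0.247, 0.025], 0.78)]
jar_cap [([0.542, 0.318, 0.112], 0.84)]
[  65.6    0.5 -188.5] [ 0.1 -0.2  0.1]
```

View pics/w2.png

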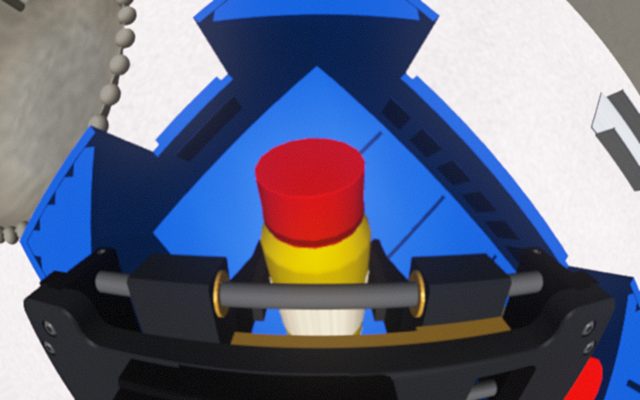

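The cap at (310,190) px is fully clear of the ledge, about 100 mm from the corner, and the jar is held. I'm lifting straight up.

move_arm --series "8 0 -22 0 0 0; 18 0 -52 0 0 0; 30 0 -85 0 0 0; 42 0 -120 0 0 0; 53 0 -153 0 0 0; 66 0 -188 0 0 0; 66 0 -188 0 0 0; 66 0 -188 0 0 0"

```text
time: 5.82
position: [0.509, 0.2861, 0.2756]
tool_rot: [0.915, 0.362, 0.166, -0.061]
ft_force: [-0.1, -0.3, -3.2]
grip_width: 0.0512
grip_force: 34.4
```

Run:
```python
from h import *
o=robot.get_obs();print(o['time'],o['position'],o['q'],o['ft_force'],o['grip_width'])
p=robot.camera('wrist')
for t in['jar','jar_cap']:
    print(t,[(np.round(d['xyz'],3).tolist(),round(d['p'],2)) for d in robot.tip_of(p,t)])
b=rel([.46,-.0,.29],rot(0,40))
b=rel([.53,-.25,.29],rot(-25,67),b)
```

```text
5.8167 [0.5089825  0.28609271 0.27559551] [0.23936353 0.3255893  1.75247742 0.23903942 0.76055693 0.90941935] [-0.08633031 -0.26430013 -3.19160705] 0.051243884040237046
jar [([0.484, 0.15, 0.006], 0.61), ([0.479, 0.248, 0.231], 0.56), ([0.55, 0.151, 0.001], 0.41)]
jar_cap [([0.545, 0.319, 0.317], 0.71)]
[-208.1  177.4  -95.3] [-21.4  19.2  37.5]
[ 53.6 250.   45. ] [-20.3  26.6  15. ]
```

move_arm --series "-208 177 -95 -21 19 38; -208 177 -95 -21 19 38; -208 177 -95 -21 19 38; -208 177 -95 -21 19 38; -208 177 -95 -21 19 38; -208 177 -95 -21 19 38; -208 177 -95 -21 19 38; -208 177 -95 -21 19 38"

```text
time: 6.63
position: [0.4589, -0.0015, 0.2889]
tool_rot: [0.941, -0.007, 0.339, -0.003]
ft_force: [0.3, 1.0, -3.5]
grip_width: 0.0515
grip_force: 34.4
```

Run:
```python
from h import *
o=robot.get_obs();print(o['time'],o['position'],o['q'],o['ft_force'],o['grip_width'])
b=rel([.53,-.25,.29],rot(-25,67))
```

```text
6.6333 [ 0.45889143 -0.0014591   0.28894096] [-0.41745591  0.08541426  2.24740265  1.03581139  0.30710386  0.24241612] [ 0.26908745  0.96005716 -3.46234534] 0.05154524357770902
[ 59.2 247.7  44.3] [-20.1  27.   14.2]
```

move_arm --series "59 248 44 -20 27 14; 59 248 44 -20 27 14; 59 248 44 -20 27 14; 59 248 44 -20 27 14; 59 248 44 -20 27 14; 59 248 44 -20 27 14; 59 248 44 -20 27 14; 59 248 44 -20 27 14"

```text
time: 7.3
position: [0.5046, -0.1155, 0.2895]
tool_rot: [0.869, -0.111, 0.478, 0.054]
ft_force: [0.8, 1.5, -3.3]
grip_width: 0.0518
grip_force: 34.3
```

Run:
```python
from h import *
import cv2
o=robot.get_obs();print(o['time'],o['position'],o['q'],o['ft_force'],o['grip_width'])
rel([.53,-.25,.29],rot(-25,67))
for c in ['wrist','top','side']:
    p=robot.camera(c);cv2.imwrite(f'pics/{c}3.png',p['img'][:,:,::-1])
    for t in['jar','jar_cap']:
        print(c,t,[(np.round(d['xyz'],3).tolist(),round(d['p'],2)) for d in robot.tip_of(p,t)])
```

```text
7.3 [ 0.50459469 -0.11547324  0.28949319] [-0.62272831  0.28136638  2.34887914  2.49653134  0.55294036 -1.19910319] [ 0.77486686  1.51572798 -3.27417434] 0.05177400441031981
[ 32.7 124.2  47.4] [-9.9  9.5  4.4]
wrist jar [([0.494, -0.122, 0.226], 0.97)]
wrist jar_cap [([0.521, -0.12, 0.352], 0.87)]
top jar [([0.496, -0.117, 0.225], 0.95), ([0.55, 0.151, 0.009], 0.94), ([0.484, 0.148, 0.007], 0.61)]
top jar_cap [([0.517, -0.119, 0.351], 0.9)]
side jar [([0.497, -0.115, 0.227], 0.97), ([0.547, 0.15, 0.005], 0.83), ([0.479, 0.151, 0.007], 0.65)]
side jar_cap [([0.52, -0.117, 0.352], 0.7)]
```

View pics/side3.png

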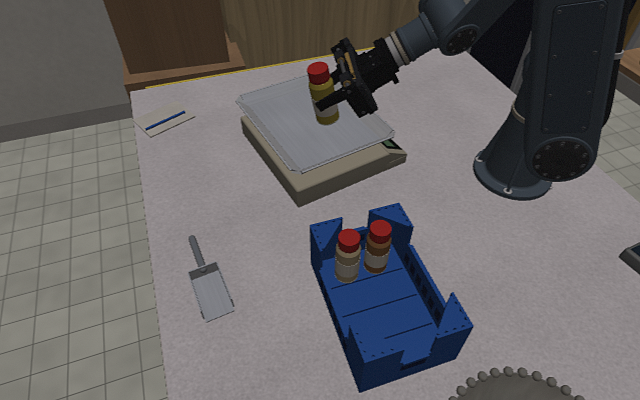

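The side view shows the jar nearly upright in the gripper at (322,95), over the near edge of the pan. I'm continuing to the pan middle.

move_arm --series "33 124 47 -10 9.5 4; 33 124 47 -10 9.5 4; 33 124 47 -10 9.5 4; 33 124 47 -10 9.5 4; 33 124 47 -10 9.5 4; 33 124 47 -10 9.5 4; 33 124 47 -10 9.5 4; 33 124 47 -10 9.5 4"

```text
time: 8.42
position: [0.5313, -0.2474, 0.2928]
tool_rot: [0.814, -0.176, 0.54, 0.12]
ft_force: [0.0, 0.2, -3.4]
grip_width: 0.0514
grip_force: 34.3
```

Run:
```python
from h import *
o=robot.get_obs();print(o['time'],o['position'],o['q'],o['ft_force'],o['grip_width'])
r=R.from_quat(o['tool_rot']);rel([.53,-.25,.29],rot(-25,67))
F=[];C=[]
for c in ['wrist','top','side']:
    p=robot.camera(c)
    for t,L in(('jar',F),('jar_cap',C)):
        d=[x['xyz'] for x in robot.tip_of(p,t) if x['xyz'][2]>.1 and x['p']>.4]
        if d:L.append(d[0]);print(c,t,np.round(d[0],3))
u=np.mean(C,0)-np.mean(F,0);u/=np.linalg.norm(u);print('axis',u,'in tool',r.inv().apply(u),'foot',np.mean(F,0))
```

```text
8.4167 [ 0.53131984 -0.24739624  0.29280641] [-0.78837027  0.43761157  2.28268381  2.66825838  0.78571606 -1.37179596] [ 0.03557173  0.18225527 -3.37928777] 0.05141809831403482
[-2.6  2.9  1. ] [-0.3 -0.2  0.4]
wrist jar [ 0.531 -0.257  0.226]
wrist jar_cap [ 0.538 -0.25   0.359]
top jar [ 0.532 -0.253  0.228]
top jar_cap [ 0.537 -0.25   0.357]
side jar [ 0.532 -0.258  0.23 ]
side jar_cap [ 0.532 -0.248  0.362]
axis [0.02861783 0.05014452 0.99833188] in tool [ 0.92249754 -0.05324031 -0.38231368] foot [ 0.53176667 -0.25583333  0.22793333]
```

Run:
```python
from h import *
P=np.array([.531,-.249,.2925]);h=np.array([np.cos(np.radians(25)),-np.sin(np.radians(25)),0])
b=rel(P-[0,0,.098],R.from_rotvec(2.5*h,degrees=True)*rot(-25,67))
rel(b[0]-[0,0,.02],b[1],b)
```

```text
[-91.   -0.1  37.3] [ 0.8 -0.3  2.7]
[-18.4   0.9   7.8] [0. 0. 0.]
```

move_arm --series "-15 0 6 0.8 -0.3 2.7; -32 0 13 0.8 -0.3 2.7; -50 0 20 0.8 -0.3 2.7; -65 0 26.5 0.8 -0.3 2.7; -77 0 31.5 0.8 -0.3 2.7; -86 0 35 0.8 -0.3 2.7; -91 0 37 0.8 -0.3 2.7; -91 0 37 0.8 -0.3 2.7"

```text
time: 9.53
position: [0.5307, -0.2494, 0.1931]
tool_rot: [0.812, -0.193, 0.542, 0.101]
ft_force: [0.0, 0.5, -2.0]
grip_width: 0.0515
grip_force: 34.3
```

Run:
```python
from h import *
import cv2
o=robot.get_obs();print(o['time'],o['position'],o['ft_force'],o['grip_width'])
r=R.from_quat(o['tool_rot'])
F=[];C=[]
for c in ['wrist','top','side']:
    p=robot.camera(c);cv2.imwrite(f'pics/{c}4.png',p['img'][:,:,::-1])
    for t,L in(('jar',F),('jar_cap',C)):
        d=[x['xyz'] for x in robot.tip_of(p,t) if x['xyz'][2]>.08 and x['p']>.4]
        if d:L.append(d[0])
u=np.mean(C,0)-np.mean(F,0);u/=np.linalg.norm(u);print('axis',u,'foot',np.mean(F,0),len(F),len(C))
s=cv2.resize(cv2.imread('pics/side4.png')[40:240,200:440],None,fx=3,fy=3);cv2.imwrite('pics/s4c.png',s)
rel(o['position']-[0,0,.01],r)
```

```text
9.5333 [ 0.53070672 -0.24943127  0.19307019] [ 0.03636584  0.53381583 -2.00941468] 0.051540887859816975
axis [-0.00306959  0.01227837  0.99991991] foot [ 0.53406667 -0.25446667  0.129     ] 3 3
[-11.2   0.8   4.8] [-0.  -0.2  0.1]
```

View pics/s4c.png

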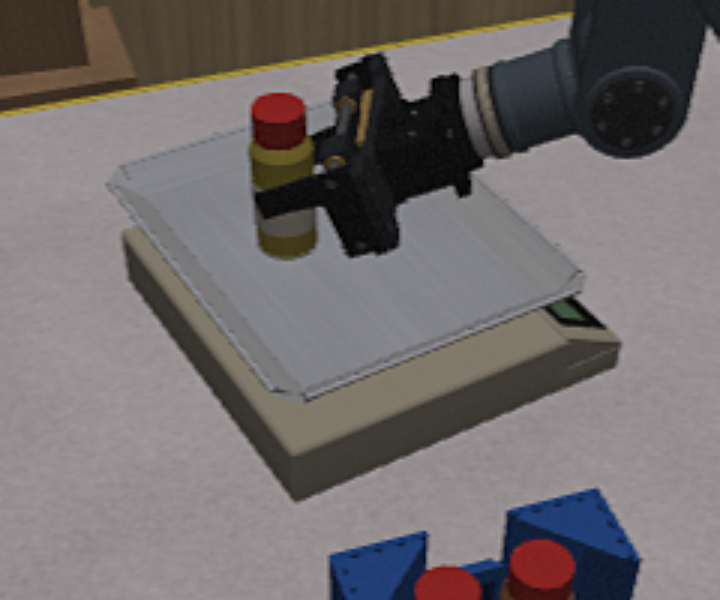

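The crop shows the jar upright in the gripper at (285,180), hovering over the pan, and the fitted axis is within 1° of vertical. I'm lowering it slowly.

move_arm --series "-2 0 1 0 0 0; -4 0 2 0 0 0; -6 0.3 2.5 0 0 0; -7 0.3 3 0 0 0; -8 0.4 3.5 0 0 0; -9 0.4 4 0 0 0; -9 0.4 4 0 0 0"

```text
time: 10.57
position: [0.5308, -0.2492, 0.1843]
tool_rot: [0.812, -0.193, 0.542, 0.101]
ft_force: [-0.5, 0.1, -2.4]
grip_width: 0.0514
grip_force: 34.3
```

move_arm --series "-0.5 0 0.2 0 0 0; -1 0 0.4 0 0 0; -2 0 0.8 0 0 0; -3 0.1 1.2 0 0 0; -3 0.1 1.2 0 0 0; -3 0.1 1.2 0 0 0"

```text
time: 11.07
position: [0.5308, -0.2491, 0.1814]
tool_rot: [0.811, -0.193, 0.542, 0.101]
ft_force: [-0.5, 0.1, -2.7]
grip_width: 0.0513
grip_force: 34.3
```

move_arm --series "-0.5 0 0.2 0 0 0; -1 0 0.4 0 0 0; -2 0 0.8 0 0 0; -3 0.1 1.2 0 0 0; -3 0.1 1.2 0 0 0; -3 0.1 1.2 0 0 0"

```text
time: 11.57
position: [0.5307, -0.249, 0.1781]
tool_rot: [0.811, -0.193, 0.542, 0.101]
ft_force: [-0.5, -0.3, -3.0]
grip_width: 0.0513
grip_force: 34.3
```

move_arm --series "-0.5 0 0.2 0 0 0; -1 0 0.4 0 0 0; -1.4 0 0.6 0 0 0; -1.8 0.1 0.8 0 0 0; -1.8 0.1 0.8 0 0 0; -1.8 0.1 0.8 0 0 0"

```text
time: 12.07
position: [0.5308, -0.249, 0.1767]
tool_rot: [0.811, -0.192, 0.543, 0.101]
ft_force: [-1.5, 0.8, 0.1]
grip_width: 0.0516
grip_force: 34.2
```

Contact: the pan is now carrying about the jar's weight. I'm easing the grip and then opening.

move_arm --series "-0.4 0 0.2 0 0 0; -0.4 0 0.2 0 0 0; -0.4 0 0.2 0 0 0; -0.4 0 0.2 0 0 0" --newtons 4

```text
time: 12.4
position: [0.5309, -0.2493, 0.1766]
tool_rot: [0.811, -0.192, 0.543, 0.102]
ft_force: [-2.0, -0.8, 2.6]
grip_width: 0.0525
grip_force: 3.9
```

move_arm --series "0 0 0 0 0 0; 0 0 0 0 0 0; 0 0 0 0 0 0; 0 0 0 0 0 0; 0 0 0 0 0 0; 0 0 0 0 0 0" --jaw 0.85

```text
time: 12.9
position: [0.5308, -0.249, 0.1758]
tool_rot: [0.812, -0.192, 0.542, 0.101]
ft_force: [-0.1, 0.3, -0.0]
grip_width: 0.0731
grip_force: 0.0
```

Run:
```python
from h import *
import cv2
o=robot.get_obs();print(o['time'],o['position'],o['ft_force'],o['grip_width'])
r=R.from_quat(o['tool_rot'])
p=robot.camera('wrist');cv2.imwrite('pics/w5.png',p['img'][:,:,::-1])
for t in('jar','jar_cap'): print([(np.round(d['xyz'],3).tolist(),d['p']) for d in robot.tip_of(p,t)])
z=r.as_matrix()[:,2];zh=np.r_[z[:2],0]/np.hypot(*z[:2])
rel(o['position']-zh*.07+[0,0,.02],r);rel(o['position']-zh*.10+[0,0,.12],r)
```

```text
12.9 [ 0.53083701 -0.24897925  0.17576293] [-0.14120501  0.32101543 -0.03953653] 0.07308249880169042
[([0.53, -0.254, 0.111], 0.72)]
[([0.532, -0.252, 0.242], 0.69)]
[ -9.    0.4 -72.2] [ 0. -0. -0.]
[  71.2   -3.5 -138.9] [ 0. -0. -0.]
```

View pics/w5.png

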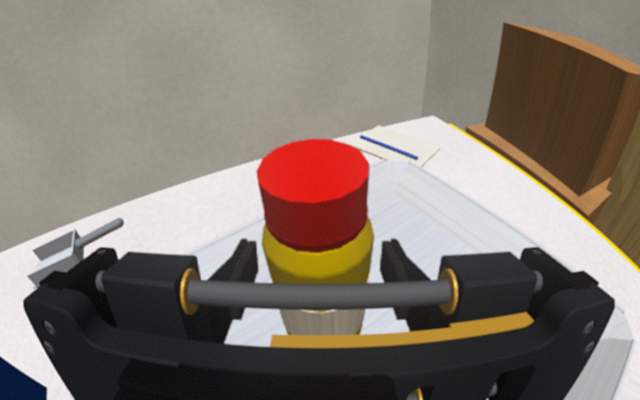

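The jar stands free between the open fingers, with the cap at (313,185) px and a small gap on each side. I'm backing off along the tool axis.

move_arm --series "0 0 -8 0 0 0; 0 0 -20 0 0 0; 0 0 -35 0 0 0; 0 0 -50 0 0 0; 0 0 -65 0 0 0; 0 0 -80 0 0 0; 0 0 -90 0 0 0; 0 0 -90 0 0 0"

```text
time: 13.72
position: [0.4914, -0.2341, 0.2217]
tool_rot: [0.816, -0.193, 0.535, 0.1]
ft_force: [-0.3, 0.0, 0.2]
grip_width: 0.0741
grip_force: 0.0
```

move_arm --series "20 0 -10 0 0 0; 40 0 -20 0 0 0; 60 0 -30 0 0 0; 60 0 -30 0 0 0; 60 0 -30 0 0 0; 60 0 -30 0 0 0; 60 0 -30 0 0 0; 60 0 -30 0 0 0"

```text
time: 14.38
position: [0.4877, -0.2354, 0.2854]
tool_rot: [0.817, -0.194, 0.533, 0.098]
ft_force: [-0.5, 0.1, -0.3]
grip_width: 0.0738
grip_force: 0.0
```

Run:
```python
from h import *
import cv2
o=robot.get_obs();print(o['time'],o['position'],o['ft_force'])
p=robot.camera('side');cv2.imwrite('pics/s6.png',p['img'][:,:,::-1])
for t in('jar','jar_cap'): print([(np.round(d['xyz'],3).tolist(),d['p']) for d in robot.tip_of(p,t)])
```

```text
14.3833 [ 0.48768873 -0.23538527  0.28536057] [-0.46507098  0.12234791 -0.27995328]
[([0.529, -0.254, 0.112], 0.92), ([0.551, 0.146, 0.008], 0.91), ([0.48, 0.155, 0.009], 0.59)]
[([0.532, -0.254, 0.243], 0.57)]
```

View pics/s6.png

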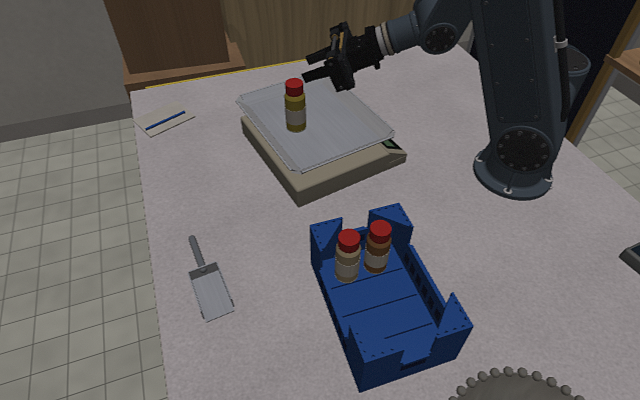

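The side view shows the jar upright on the pan at (295,105), the gripper well clear, and the two standing jars in the crate where they were. I'm handing in.

```bash
python3 -c "
from rig import robot
print(robot.hand_in())"
```

```text
the job is handed in; nothing more can be done
None
```

The job is handed in (no verdict came back): the jar was drawn out from under the ledge and set down gently, and at the last look it stood upright on the pan with the gripper clear and the two other jars in place.

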